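# Exercise the pull gauge and hold it level for zeroing

## Robot

A 7-joint arm with a two-finger parallel gripper is mounted at the origin on a cart in front of the work surface, level with it; the furniture and walls round the work are solid. World frame = base frame: x ahead of the robot, y to its left, z up, the work surface at z = 0. Lengths are in m, angles in degrees, forces in N, time in s.
With the tool pointing down it reaches from about 0.425 to 0.875 m from the base axis. Payload 4.7 kg.
Tool frame: the origin (TCP) lies at the very end of the fingers, on their centre line; the grasp point (between the pads) lies 19 mm behind it; x points along the fingers, y is the direction in which the jaws open and shut, and the axes are right-handed (so a half turn about x gives the same grasp; the last joint's range is limited). The gripper opens to 87 mm and grips with 3 to 60 N. Pads are 19 mm wide; open, the fingers measure 117 mm over their backs; the gripper's body (75 mm by 190 mm) begins 51 mm behind the grasp point.
Start: joints at [-67.26, 18.392, -4.016, 83.108, 1.295, 78.541, -3.26], TCP at [0.243, 0.603, 0.223] pointing down, gripper open.
Joint ranges: [-163.93, 163.93], [-17.29, 119.83], [-79.2, 71.16], [3.27, 140.29], [-89.18, 269.18], [5.43, 117.66], [-154.24, 154.24]. Speed limits (degrees/s): [147.25, 147.25, 180, 180, 180, 180, 180].

## Interface

Orientations are given as [roll, pitch, yaw] about the fixed x, y, z axes, in that order (R = Rz(yaw) Ry(pitch) Rx(roll)).
In Python, from station import manip, solve_ik, capture, camera_info, hand_in gives the robot as it stands. Calls block until the motion is done:
- manip.move_to(position, orientation): joint-space move of the TCP to a pose.
- manip.move_linear(position, vel=0.15, ori=None, stop_force=None): straight line of the TCP; ori=None keeps the orientation; vel is the mean speed in m/s. With stop_force (N) it stops when the force on the tool has changed by that much, and returns True; else False.
- manip.move_j(angles): joint-space move.
- manip.grip(opening, force=None): opening from 0.0 (shut) to 1.0 (fully open); force is the grip in N (None keeps the last); returns when the fingers have stopped.
- manip.hold(seconds).
- solve_ik(position, orientation): joint angles nearest the present ones, or None.
- capture(name): name is "scene" or "top"; returns the picture (480x640x3 uint8, red, green, blue); there is no depth.
- camera_info(name): a dict with "camera_matrix" (3x3 intrinsics, pixels), "cam_to_world" (4x4, takes a point from camera to world coordinates). Camera axes: x right, y down, z forward; pixel columns grow to the right and rows downward; lengths in m; the calibration is good to about 2 mm. A picture is of the moment at which its call begins. camera_info takes no time and is no camera call.
A pose or a line that the arm cannot do raises manip.Unreachable and nothing moves.
- hand_in(): hands the job in, once; it reports no verdict.
Readings, each from a call of its own:
- manip.read_t(): time.
- manip.read_q(): joint angles.
- manip.read_qvel(): joint speeds.
- manip.read_joint_efforts(): joint torques, N m.
- manip.read_eef_pos(): TCP position.
- manip.read_orientation(): TCP orientation.
- manip.read_force(): force on the tool from outside, world axes, zero at the start.
- manip.read_ft_torque(): the same for the moment, N m.
- manip.read_finger_gap(): opening from 0.0 (shut) to 1.0 (fully open).
Only numpy, scipy, OpenCV 4.12 (cv2) and the standard library are available. Lean on these libraries where they do the work, as an engineer would, in place of code of your own. Each camera call takes 0.05 s, during which the arm holds its last target.

## Task

I want to zero the thick pull gauge for level pulling. While it lies in its sloping rack, exercise its spring: pull its knob out until the wide black mark on the rod comes just clear of the head (20 mm), keep it there for a second, and ease it gently back all the way in. Then draw the gauge out of the rack's forks, turn it level with the zero screw on top, and hold it still by its barrel at least 20 cm above the bench so I can get at the screw; finish while still holding it, and leave the slim gauge and the other things as they are.

Things in the scene. Friction and masses are not known exactly. Their poses are not given: they have to be found in the camera images.
- rack: Fixed grey sheet-steel stand, 200 mm wide (y), 178 deep, 125 high; origin on the bench under its middle, x to its back. Back plate slopes 45 deg. Lanes at y = +-50 mm hold a gauge each (either way round), foot at x -55, z 52 mm, axis 45 mm in front of the plate, in a lower and an upper fork: 28 mm wide, 4 thick, slots 16 wide, open square to the slope, up towards -x.
- pull_gauge: Thick gauge, loose, 0.25-0.4 kg. Origin: centre of its foot; z along its axis to the knob; x into the rack (zero screw, at z 28 mm, and scale are on the -x side). Along z, mm: 14 square spigot 0-14, barrel of 30 diameter 14-116, 14 square neck 116-122, head of 30 diameter 122-132, rod, knob. Centre of mass near z 75. To free it move it 20 mm or more along its -x.
- pull_gauge_mid (a point): Point on the axis of the thick gauge's barrel, 70 mm from the foot. In the rack the barrel is clear to grip between the forks, 20 to 110 mm from the foot. The neck hangs in the upper fork with 2 mm of play along z, so a pull on the knob lifts the gauge 2 mm before the fork holds it.
- pull_rod_knob (a point): Centre of the thick gauge's black pull knob: a cylinder 20 mm in diameter and 24 mm long on the gauge's axis, 150 mm from the foot when the rod is in; it moves with the rod. The gap between head and knob is 6 mm then.
- pull_rod (a joint): How far the thick gauge's sprung rod is pulled out, m: 0 in, stop at 0.040. Spring 200 N/m with 0.6 N preload (about 4.6 N at 20 mm), lightly damped. Thin black rings every 5 mm on the 8 mm steel rod, a 3 mm wide one whose lower edge leaves the head at 0.020.
- slim_gauge: The slim gauge in the other lane (loose), of the same build with the same axes and lengths: barrel 20 mm, head 25 mm, knob 14 mm in diameter. To be left in the rack.
- driver: Bystander: small yellow-handled screwdriver, 130 mm, lying beside the rack; origin at the middle of its underside.
- jar_a: Bystander: paint jar, 26 mm across, 34 mm high, in front of the rack; origin under its centre.
- jar_b: Bystander: paint jar, 26 mm across, 34 mm high, beside the rack; origin under its centre.
- rubber: Bystander: white eraser, 20 x 45 x 11 mm, lying in front of the rack; origin under its centre.

How it is judged:
By the outcome, as a careful person would: the job done as asked, in the order asked, and still so for the second after the job is handed in, while the arm keeps its last pose, push and grip.
It also fails if it takes over 56 s, if anything falls off the work surface, if the arm or the gripper's body presses on something with over 40 N, if the wrist force passes 120 N, or if a joint passes its speed limit or range.

## Working session

There is one attempt and no reset: what is moved stays moved. The work goes in short steps, each a Python script; the robot and the scene stay as the last script left them, time stands still between calls to the robot, and variables do not carry over. Pictures are saved under pics/ and viewed, and the job is handed in when it is done.

```bash
mkdir -p pics; ls
python3 - <<'E'
from station import *
import cv2
for n in("scene","top"):
    cv2.imwrite(f"pics/{n}0.png",capture(n)[:,:,::-1]); c=camera_info(n); print(c)
print(manip.read_t(), manip.read_orientation())
E
```

```text
pics
{'camera_matrix': array([[523.48106896,   0.        , 313.30796175],
       [  0.        , 523.48106896, 240.69919294],
       [  0.        ,   0.        ,   1.        ]]), 'cam_to_world': array([[ 0.86471632, -0.23109194,  0.44593968,  0.09773631],
       [-0.50218894, -0.38280792,  0.77541238, -0.82810741],
       [-0.00848231, -0.89445772, -0.44707208,  0.50091996],
       [ 0.        ,  0.        ,  0.        ,  1.        ]])}
{'camera_matrix': array([[571.30978058,   0.        , 326.13179756],
       [  0.        , 571.30978058, 243.97588957],
       [  0.        ,   0.        ,   1.        ]]), 'cam_to_world': array([[-0.0047951 , -0.99682813,  0.07943983,  0.42300843],
       [-0.99997748,  0.00515295,  0.00430028, -0.19588697],
       [-0.00469598, -0.07941742, -0.99683039,  0.98447485],
       [ 0.        ,  0.        ,  0.        ,  1.        ]])}
0.1 [ -86.54092007   89.90555403 -108.47296294]
```

View pics/scene0.png

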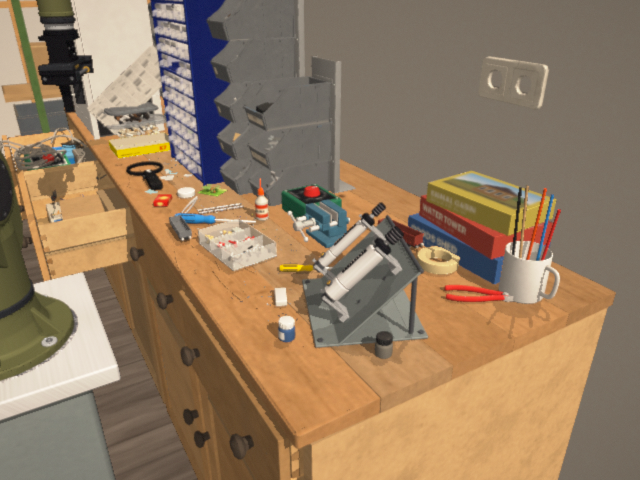

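View pics/top0.png

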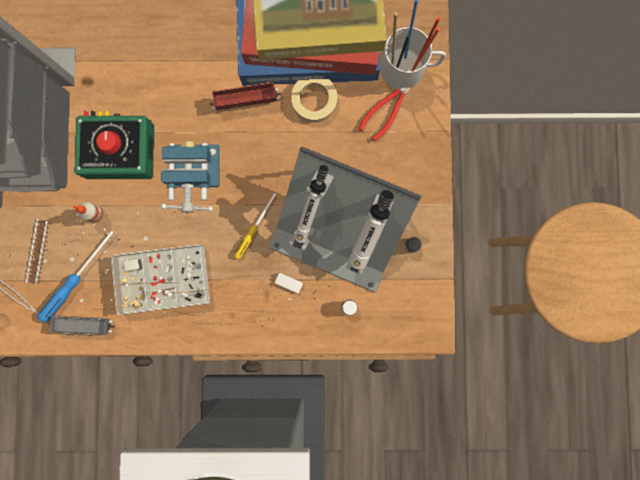

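The top view shows the thick gauge in the right lane, around (372,230), and the slim one around (308,205). The rack is yawed. I'll zoom in on both views.

Run:
```python
import cv2
a=cv2.imread("pics/top0.png")[140:300,260:440]; cv2.imwrite("pics/topz.png",cv2.resize(a,None,fx=3.7,fy=3.7,interpolation=cv2.INTER_CUBIC))
a=cv2.imread("pics/scene0.png")[190:360,270:440]; cv2.imwrite("pics/scenez.png",cv2.resize(a,None,fx=3.5,fy=3.5,interpolation=cv2.INTER_CUBIC))
```

```text
(no output)
```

View pics/topz.png

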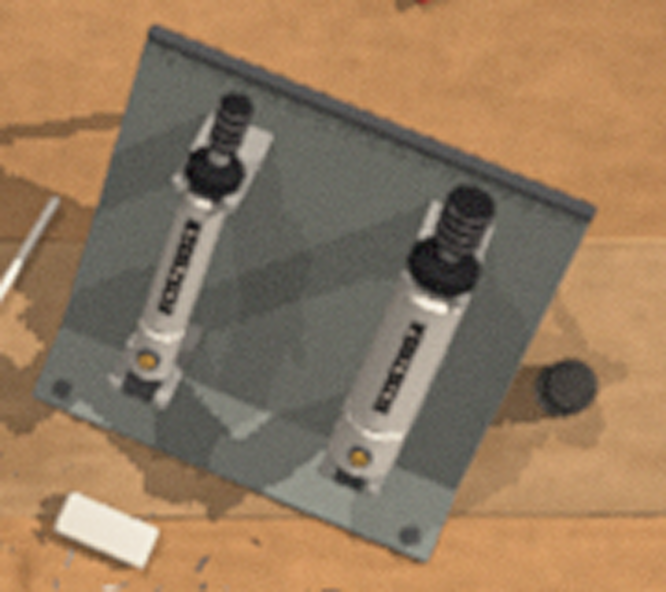

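View pics/scenez.png

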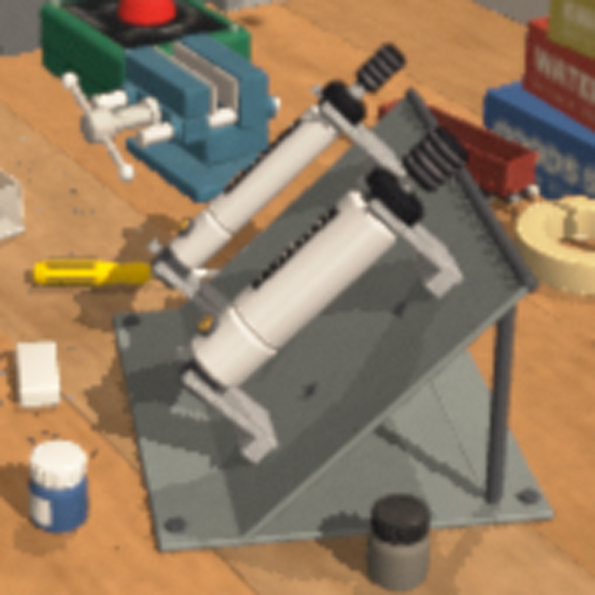

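```bash
cat > vis.py <<'E'
import numpy as np
from station import *
def proj(n,P):
    c=camera_info(n); T=np.linalg.inv(c["cam_to_world"]); K=c["camera_matrix"]
    p=(T[:3,:3]@np.atleast_2d(P).T).T+T[:3,3]; p=p@K.T; return p[:,:2]/p[:,2:]
s=2**.5/2
A=np.array([s,0,s]); N=np.array([-s,0,s])
def gp(y,z,out=0): return np.array([-.055,y,.052])+A*z+N*out
def R(yaw):
    c,d=np.cos(yaw),np.sin(yaw); return np.array([[c,-d,0],[d,c,0],[0,0,1]])
def w(p,P): return np.array([p[0],p[1],0])+np.atleast_2d(P)@R(p[2]).T
E
cat > fit.py <<'E'
from vis import *
from scipy.optimize import least_squares
def tz(u,v): return (260+u/3.7,140+v/3.7)
def sz(u,v): return (270+u/3.5,190+v/3.5)
obs=[("top",(-.089,.1,0),tz(36,396)),("top",(-.089,-.1,0),tz(428,562)),
("top",(.0816,.1,.125),tz(152,32)),("top",(.0816,-.1,.125),tz(596,210)),
("scene",(-.089,-.1,0),sz(162,548)),("scene",(.089,-.1,0),sz(552,514)),("scene",(-.089,.1,0),sz(117,318)),
("top",gp(-.05,.162),tz(470,206)),("scene",gp(-.05,.162),sz(452,150)),
("top",gp(-.05,.028,.016),tz(358,456)),("scene",gp(-.05,.028,.015),sz(205,323)),
("top",gp(.05,.162),tz(238,108)),("scene",gp(.05,.162),sz(390,60)),
("top",gp(.05,.028,.011),tz(148,359)),("scene",gp(.05,.028,.011),sz(183,226)),
]
def res(p): return np.concatenate([proj(n,w(p,P))[0]-o for n,P,o in obs])
r=least_squares(res,[.45,-.25,-.3],loss="soft_l1",x_scale=[.1,.1,.1])
print(r.x,np.degrees(r.x[2]));print(r.fun.reshape(-1,2).round(1))
p=r.x
print("mid",w(p,gp(-.05,.07)),"knob",w(p,gp(-.05,.15)))
E
python3 fit.py
```

```text
[ 0.52601191 -0.21331819 -0.39636439] -22.710006648055213
[[-4.3  8.2]
 [-2.9  7.7]
 [-1.3 -1.2]
 [ 0.3 -0. ]
 [-9.2  2.3]
 [-6.8  1.8]
 [-9.2  0.5]
 [ 1.2 -2.7]
 [ 1.4 -3.6]
 [ 0.8  0.2]
 [ 1.8  0.8]
 [-0.1 -2.1]
 [ 2.4 -3.4]
 [ 0.1  0.5]
 [ 0.4 -0.3]]
mid [[ 0.50163263 -0.25731737  0.10149747]] knob [[ 0.55381545 -0.27915663  0.15806602]]
```

```bash
sed -i 's/tz(470,206)/tz(469,199)/; s/sz(452,150)/sz(450,143)/; s/tz(238,108)/tz(238,103)/;s/sz(390,60)/sz(390,54)/' fit.py
sed -i 's/^def res.*/def res(p): return np.concatenate([proj(n,w(p,np.array(P)+(np.array([p[3],0,0]) if P[2]==0 else 0)))[0]-o for n,P,o in obs])/; s/\[.45,-.25,-.3\]/[.45,-.25,-.3,0]/; s/\[.1,.1,.1\]/[.1]*4/' fit.py
cat >> fit.py <<'E'
import cv2
np.save("p.npy",p)
for n,(u0,v0,f) in (("top",(260,140,3.7)),("scene",(270,190,3.5))):
    im=cv2.imread(f"pics/{n}z.png")
    def line(P,c):
        q=(proj(n,w(p,np.array(P)))-[u0,v0])*f+f/2
        cv2.polylines(im,[q.round().astype(int)],False,c,1)
    t=np.linspace(0,2*np.pi,40)
    for y,rb,rh,rk in((-.05,.015,.015,.010),(.05,.010,.0125,.007)):
        for z,rr in((.014,rb),(.116,rb),(.122,rh),(.132,rh),(.138,rk),(.162,rk)):
            line([gp(y,z,rr*np.cos(a))+[0,rr*np.sin(a),0] for a in t],(0,0,255))
        line([gp(y,0),gp(y,.162)],(0,255,0))
    line([(.0816,.1,.125),(.0816,-.1,.125)],(255,0,0))
    e=p[3]; line([(e-.089,.1,0),(e-.089,-.1,0),(e+.089,-.1,0)],(255,0,0))
    cv2.imwrite(f"pics/{n}ov.png",im)
E
python3 fit.py
```

```text
[ 0.52487929 -0.21252193 -0.40306474  0.01612611] -23.09390857170238
[[-1.2 -0.2]
 [-0.2 -0.1]
 [-1.3 -0.7]
 [-0.1  1.3]
 [-0.1  1.1]
 [ 2.   1.2]
 [-1.  -0.4]
 [ 1.1  0.3]
 [ 0.9 -1.5]
 [ 0.1  1. ]
 [ 0.6  0.6]
 [-0.3 -0.1]
 [ 1.8 -1.6]
 [-0.5  0.9]
 [-0.2 -0.4]]
mid [[ 0.50020576 -0.25635678  0.10149747]] knob [[ 0.55224108 -0.27854519  0.15806602]]
```

View pics/topov.png

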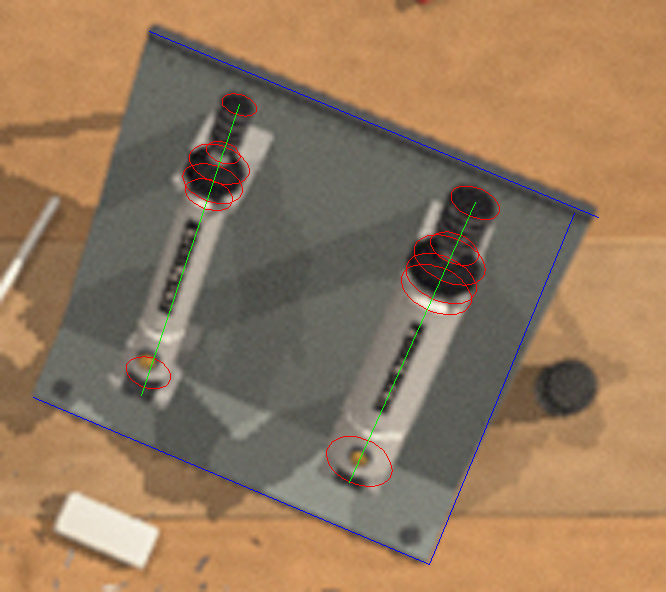

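View pics/sceneov.png

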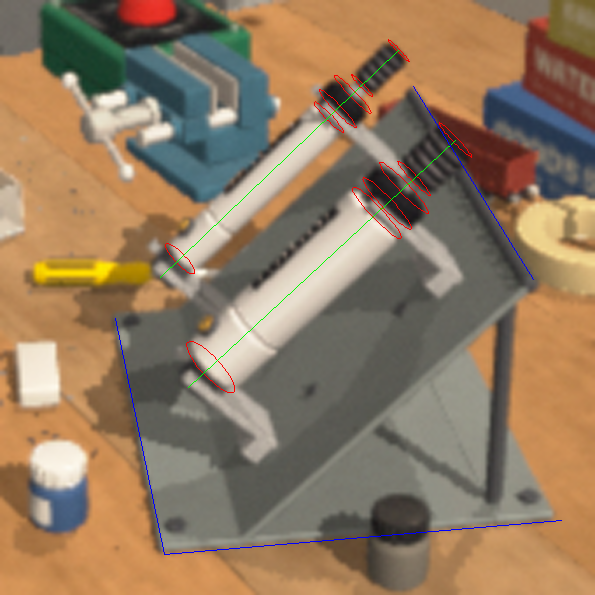

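```bash
cat > h.py <<'E'
from vis import *
from scipy.spatial.transform import Rotation as Ro
p=np.load("p.npy"); p[2]+=0.010          # small yaw tweak seen in overlay
Y=R(p[2])
a=Y@A; n=Y@N; yr=Y@[0,1,0]; xr=Y@[1,0,0]
# keep foot of thick gauge fixed under tweak
foot=w(np.load("p.npy"),gp(-.05,0))[0]+[0,.0003,0]
def ori(xt,yt):
    xt=xt/np.linalg.norm(xt); return Ro.from_matrix(np.c_[xt,yt,np.cross(xt,yt)]).as_euler('xyz',degrees=True)
O1=[ori(-n,s*yr) for s in(1,-1)]
O2=[ori(np.array([0,0,-1.]),s*yr) for s in(1,-1)]
def tcp(z,out=0): return foot+a*z-n*.019+n*out
E
python3 - <<'E'
from h import *
print(foot,tcp(.15),tcp(.082))
q0=manip.read_q()
print(manip.read_force(),manip.read_finger_gap())
for k in(0,1):
    print(k,O1[k].round(1),O2[k].round(1))
    for P,O in((tcp(.15,.1),O1),(tcp(.15),O1),(tcp(.172),O1),(tcp(.082,.1),O1),(tcp(.082),O1),(np.array([.48,-.2,.27]),O2)):
        q=solve_ik(P,O[k]); print(P.round(3),None if q is None else np.round(q,0))
for P in((.38,.33,.36),(.42,0,.4),(.42,-.18,.36)):
    print(P,[solve_ik(P,O2[k]) for k in(0,1)])
E
```

```text
[ 0.45467485 -0.23664192  0.052     ] [ 0.56506269 -0.28241336  0.14463099] [ 0.52064628 -0.26399645  0.09654773]
[-0.11557908  0.08668729 -0.23995975] 0.9986159757379628
0 [  0.   45.  -22.5] [22.5 90.   0. ]
[ 0.5   -0.255  0.215] None
[ 0.565 -0.282  0.145] [-27. -10.  51. 133.  34.  10.  62.]
[ 0.579 -0.288  0.16 ] [-32. -11.  55. 131.  33.  12.  64.]
[ 0.455 -0.237  0.167] None
[ 0.521 -0.264  0.097] None
[ 0.48 -0.2   0.27] [-17.   0.  38.  98.  -0.  81.  88.]
1 [180.   45.  -22.5] [-157.5   90.     0. ]
[ 0.5   -0.255  0.215] None
[ 0.565 -0.282  0.145] [  8.  -5.  17. 132.  -3.   8. -84.]
[ 0.579 -0.288  0.16 ] [  8.  -5.  17. 130.  -3.  10. -85.]
[ 0.455 -0.237  0.167] None
[ 0.521 -0.264  0.097] [ 64.  -5. -36. 138. -84.   6.  -4.]
[ 0.48 -0.2   0.27] [-29.   0.  49.  99.  -0.  81. -92.]
(0.38, 0.33, 0.36) [array([-48.87692567,  -1.44161794,   4.77452941,  90.14556454,
         0.12001074,  91.2910502 ,  23.3778527 ]), None]
(0.42, 0, 0.4) [array([ -7.24182135, -11.29564811,   2.95940302,  94.50247524,
         0.58349377,  96.77814694,  63.2082742 ]), array([  28.13267996,  -11.38094016,  -25.87506613,   93.5616732 ,
         -4.97412191,   96.67884588, -110.39925598])]
(0.42, -0.18, 0.36) [array([-25.52844193, -11.45481058,  38.77817853,  96.49705303,
         7.1516624 ,  92.46031472,  80.47580536]), array([ 12.37211172,  -7.2889169 ,   6.67399246,  95.52812818,
         0.84524199,  91.71173513, -93.50304836])]<stdin>:1: UserWarning: Gimbal lock detected. Setting third angle to zero since it is not possible to uniquely determine all angles.
```

```bash
cat >> h.py <<'E'
def tdir(th): # th deg from -n toward straight down(-a side); th=45 vertical
    t=np.radians(th); return -n*np.cos(t)-a*np.sin(t)
def pose(z,th,sg,out=0,up=0):
    d=tdir(th); return foot+a*z+d*.019+n*out+np.array([0,0,up]), ori(d,sg*yr)
def final(c,th,sg,yaw): # gauge level, c = grasp point on axis
    y=np.radians(yaw); ga=np.array([np.cos(y),np.sin(y),0]); up=np.array([0,0,1.]); ry=np.cross(up,ga)
    t=np.radians(th); d=-up*np.cos(t)-ga*np.sin(t)
    return np.array(c)+d*.019, ori(d,sg*ry)
E
python3 -W ignore - <<'E'
from h import *
f=lambda q:"None" if q is None else np.round(q).astype(int).tolist()
for th in(10,15,20,25,30,45):
  for k in(1,-1):
    print(th,k)
    for m,P in(("k0",pose(.15,th,k)),("k22",pose(.172,th,k)),("kpre",pose(.15,th,k,.08)),("m",pose(.082,th,k)),("m60",pose(.082,th,k,.06)),("m60u",pose(.082,th,k,.06,.12))):
        print("  ",m,f(solve_ik(*P)))
    for yaw in(-22,30,90,-90,-60,180):
        print("    fin",yaw,f(solve_ik(*final([.5,-.2,.3],th,k,yaw))))
E
```

```text
10 1
   k0 [-46, -12, 67, 126, 24, 25, 73]
   k22 [-44, -9, 66, 123, 16, 26, 80]
   kpre [-6, -17, 27, 128, 14, 33, 81]
   m [-32, -11, 55, 134, 23, 18, 73]
   m60 [7, -15, 17, 135, 8, 25, 86]
   m60u None
    fin -22 [12, 11, 8, 86, -2, 93, 88]
    fin 30 [-29, 11, 50, 91, -1, 89, 141]
    fin 90 None
    fin -90 [-7, 7, 35, 92, -13, 87, 29]
    fin -60 [14, 9, 10, 88, -8, 91, 55]
    fin 180 [8, -4, 13, 102, -3, 73, -69]
10 -1
   k0 [7, -3, 17, 125, -1, 23, -86]
   k22 [7, -2, 17, 122, -2, 25, -86]
   kpre [18, -14, 7, 127, 1, 32, -88]
   m [8, -5, 17, 133, -1, 17, -87]
   m60 [18, -14, 7, 135, 0, 24, -87]
   m60u None
    fin -22 [-30, 17, 61, 88, -13, 94, -80]
    fin 30 [6, 8, 9, 89, 6, 89, -45]
    fin 90 [9, 1, 4, 97, 10, 80, 11]
    fin -90 [-29, 10, 61, 93, -17, 88, -146]
    fin -60 [-28, 15, 61, 89, -17, 92, -116]
    fin 180 [3, -4, 18, 102, -2, 73, 111]
15 1
   k0 [-47, -7, 70, 122, 10, 31, 85]
   k22 [-42, -3, 67, 119, 2, 32, 91]
   kpre [-17, -16, 37, 124, 16, 40, 79]
   m [-47, -14, 69, 130, 27, 27, 71]
   m60 [-15, -17, 37, 132, 19, 33, 77]
   m60u None
    fin -22 [
[... 3676 characters left out ...]
 m60 [-30, 12, 61, 109, -11, 66, 102]
   m60u [-9, 2, 35, 99, -1, 79, 93]
    fin -22 None
    fin 30 [-16, 30, 30, 76, 16, 110, 136]
    fin 90 None
    fin -90 [9, 26, 42, 85, -46, 112, 50]
    fin -60 [41, 32, -15, 69, -18, 117, 53]
    fin 180 None
45 -1
   k0 [-23, 28, 61, 96, -26, 72, -69]
   k22 [-21, 29, 61, 92, -26, 74, -68]
   kpre [-29, 14, 61, 100, -12, 74, -77]
   m [-26, 24, 61, 105, -23, 65, -69]
   m60 [-31, 12, 61, 109, -11, 66, -78]
   m60u [-33, 3, 60, 99, -2, 79, -85]
    fin -22 None
    fin 30 [-27, 35, 48, 77, 9, 109, -37]
    fin 90 [-45, 1, 38, 108, 44, 81, -19]
    fin -90 [4, 29, 50, 85, -48, 114, -127]
    fin -60 [41, 32, -15, 69, -18, 117, -127]
    fin 180 None
```

```bash
python3 -W ignore - <<'E'
from h import *
import cv2
manip.move_to([.38,.33,.36],O2[0]); print(manip.read_t(),manip.read_q().__repr__())
manip.move_to([.44,-.05,.40],O2[0])
P,O=pose(.152,25,1,.07,.05); manip.move_to(P,O)
manip.grip(.55)
P,O=pose(.152,25,1,.07); manip.move_linear(P,.15,O); 
print(manip.read_t(),np.round(manip.read_q()),manip.read_eef_pos()-P)
for nm in("scene","top"):
    im=capture(nm)[:,:,::-1]; cv2.imwrite(f"pics/{nm}1.png",im)
print(manip.read_force())
E
```

```text
1.3667 array([-4.89346031e+01, -1.36843735e+00,  4.67308044e+00,  9.01711100e+01,
        8.33213828e-02,  9.12593792e+01,  2.33609668e+01])
5.275 [-28.  -9.  49. 116.   9.  50.  86.] [ 0.00016436 -0.00015121  0.00029484]
[-0.09809942  0.09352741 -0.041258  ]
```

Run:
```python
import cv2,numpy as np
a=cv2.imread("pics/top1.png")[100:320,240:460];b=cv2.imread("pics/scene1.png")[150:370,260:480]
cv2.imwrite("pics/z1.png",cv2.resize(np.hstack([b,a]),None,fx=1.8,fy=1.8,interpolation=cv2.INTER_CUBIC))
```

```text
(no output)
```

View pics/z1.png

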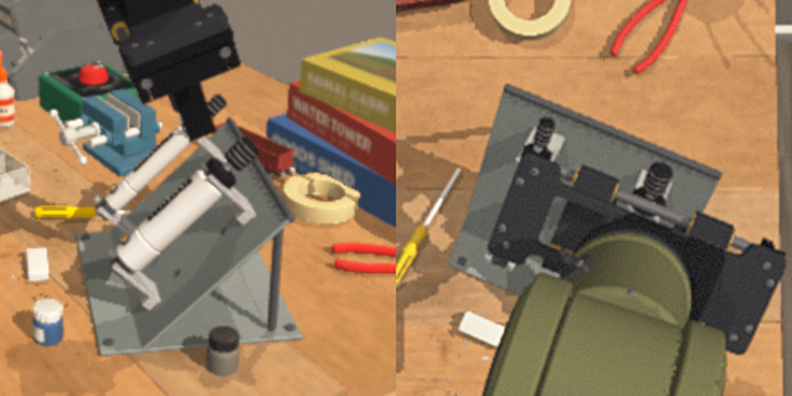

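The fingers straddle the knob lane, clear of the slim gauge. Next I'll move in and close lightly.

```bash
python3 -W ignore - <<'E'
from h import *
import cv2
P,O=pose(.152,25,1)
print(manip.move_linear(P,.07,None,stop_force=6),manip.read_t(),manip.read_eef_pos()-P)
f0=np.array(manip.read_force()); print(f0)
manip.grip(.0,4)
f=np.array(manip.read_force())-f0; print(manip.read_t(),manip.read_finger_gap()*87,"yr,a,n:",f@yr,f@a,f@n)
cv2.imwrite("pics/scene2.png",capture("scene")[:,:,::-1]);cv2.imwrite("pics/top2.png",capture("top")[:,:,::-1])
b=cv2.imread("pics/scene2.png")[150:370,260:480];a=cv2.imread("pics/top2.png")[100:320,240:460]
cv2.imwrite("pics/z2.png",cv2.resize(np.hstack([b,a]),None,fx=1.8,fy=1.8,interpolation=cv2.INTER_CUBIC))
E
```

```text
False 6.525 [-1.37598963e-05 -9.61236285e-05  2.33079941e-04]
[ 0.50470472 -0.57210337  0.00544341]
7.125 19.922496315462876 yr,a,n: 0.4870928440567745 -0.5218123382349918 1.5958555371770986
```

View pics/z2.png

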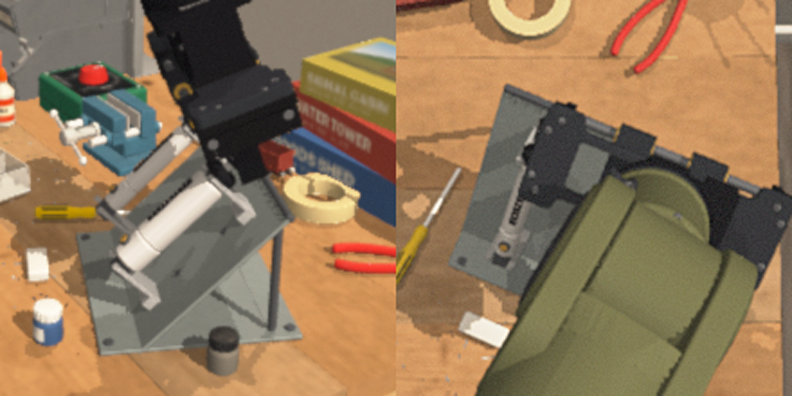

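```bash
python3 -W ignore - <<'E'
from h import *
import cv2
manip.grip(0,20)
P0=np.array(manip.read_eef_pos()); np.save("P0.npy",P0)
f0=np.array(manip.read_force()); np.save("f0.npy",f0)
print(f0@a,f0@n,f0@yr)
for d in(.002,.004,.006,.008,.010,.012,.015,.018,.020):
    manip.move_linear(P0+a*d,.03); manip.hold(.08)
    fs=np.mean([manip.read_force() for _ in range(3)],0)-f0
    e=np.array(manip.read_eef_pos())-P0
    print(d,round(e@a*1e3,2),"F a,n,y",(fs@np.c_[a,n,yr]).round(2),round(manip.read_t(),2))
cv2.imwrite("pics/scene3.png",capture("scene")[:,:,::-1])
b=cv2.imread("pics/scene3.png")[220:300,340:440]
cv2.imwrite("pics/z3.png",cv2.resize(b,None,fx=7,fy=7,interpolation=cv2.INTER_CUBIC))
E
```

```text
0.5527449168901358 1.1591446449888045 0.034529372058680965
0.002 1.45 F a,n,y [-1.63  0.14  0.45] 7.78
0.004 3.78 F a,n,y [-2.95 -0.14  1.01] 8.11
0.006 5.87 F a,n,y [-3.    0.21  0.54] 8.44
0.008 7.89 F a,n,y [-3.19  0.06  0.99] 8.78
0.01 9.84 F a,n,y [-3.8   0.33 -0.45] 9.11
0.012 11.84 F a,n,y [-3.8  -1.39 -0.49] 9.44
0.015 14.94 F a,n,y [-4.36  0.37  0.5 ] 9.78
0.018 17.82 F a,n,y [-3.7   0.86  0.32] 10.11
0.02 19.85 F a,n,y [-5.37 -0.23 -0.43] 10.44
```

View pics/z3.png

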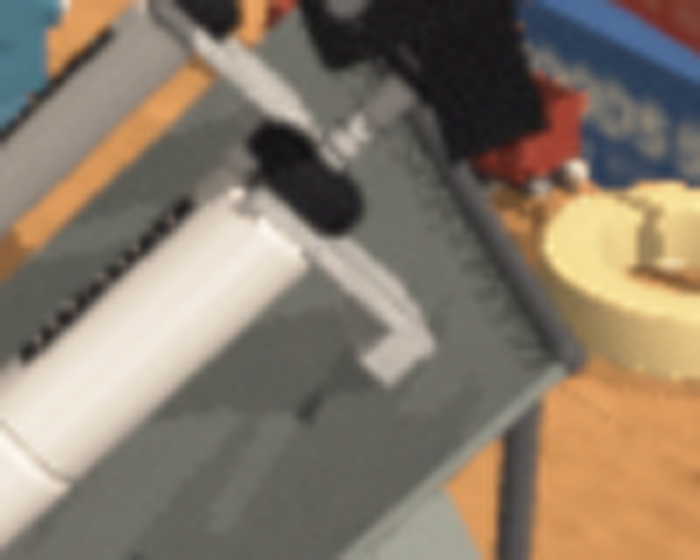

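```bash
cat > sh.py <<'E'
import cv2,numpy as np,sys
from h import *
def shift(A_,B_):
    # barrel + head region mask, ECC translation
    A_=cv2.cvtColor(A_,cv2.COLOR_BGR2GRAY);B_=cv2.cvtColor(B_,cv2.COLOR_BGR2GRAY)
    x0,x1,y0,y1=320,385,240,305
    q=proj("scene",np.array([foot+a*z for z in(.035,.112)]))-[x0,y0]
    m=np.zeros((y1-y0,x1-x0),np.uint8); cv2.line(m,*[tuple(int(round(c)) for c in k) for k in q],255,22)
    M=np.float32([[1,0,0],[0,1,0]])
    cc,M=cv2.findTransformECC(A_[y0:y1,x0:x1],B_[y0:y1,x0:x1],M,cv2.MOTION_TRANSLATION,(3,200,1e-6),m,3)
    d=proj("scene",np.array([foot+a*.1,foot+a*.101])); g=d[1]-d[0]
    return M[:,2],cc,M[:,2]@g/(g@g)
if __name__=="__main__":
    I=[cv2.imread(f"pics/{x}.png") for x in sys.argv[1:]]
    for k in I[1:]: print(shift(I[0],k))
E
python3 -W ignore sh.py scene1 scene2 scene3
python3 - <<'E'
import cv2,numpy as np
r=[cv2.resize(cv2.imread(f"pics/scene{k}.png")[225:285,345:405],None,fx=6.5,fy=6.5,interpolation=cv2.INTER_CUBIC) for k in(1,3)]
cv2.imwrite("pics/z4.png",np.hstack(r))
E
```

```text
(array([0.10201482, 0.1796061 ], dtype=float32), 0.9680658594590698, np.float64(-0.07405392691746128))
(array([ 0.9042315 , -0.29919672], dtype=float32), 0.9771905459471463, np.float64(1.3331711909615642))
```

View pics/z4.png

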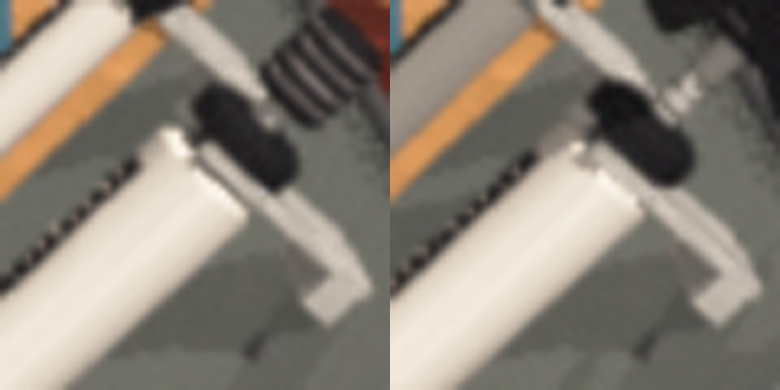

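```bash
python3 -W ignore - <<'E'
from h import *
import cv2
P0=np.load("P0.npy");f0=np.load("f0.npy")
manip.move_linear(P0+a*.0223,.02)
ims=[capture("scene").astype(float) for _ in range(6)]
e=np.array(manip.read_eef_pos())-P0; print(e@a*1e3,e@n*1e3,e@yr*1e3,manip.read_t(),manip.read_finger_gap()*87)
fs=[];
for _ in range(8):
    fs.append(manip.read_force()); manip.hold(.02)
print((np.mean(fs,0)-f0)@a,np.std(fs,0))
im=np.mean(ims,0)[:,:,::-1]; cv2.imwrite("pics/scene4.png",im)
cv2.imwrite("pics/z5.png",cv2.resize(im[225:275,350:410],None,fx=12,fy=12,interpolation=cv2.INTER_CUBIC).clip(0,255))
print(manip.read_t())
E
python3 -W ignore sh.py scene2 scene3 scene4
```

```text
22.17482626348486 0.007481644277378328 -0.058966155505684514 11.0583 19.162507919938776
-5.670243177251532 [0.54853808 0.56259022 0.16547031]
11.1917
(array([ 0.81764686, -0.77293044], dtype=float32), 0.9829267728824191, np.float64(1.7340333810779733))
(array([ 0.8124886, -0.7635635], dtype=float32), 0.9829487606702869, np.float64(1.7183695579617453))[ WARN:0@20.986] global loadsave.cpp:1063 imwrite_ Unsupported depth image for selected encoder is fallbacked to CV_8U.
```

View pics/z5.png

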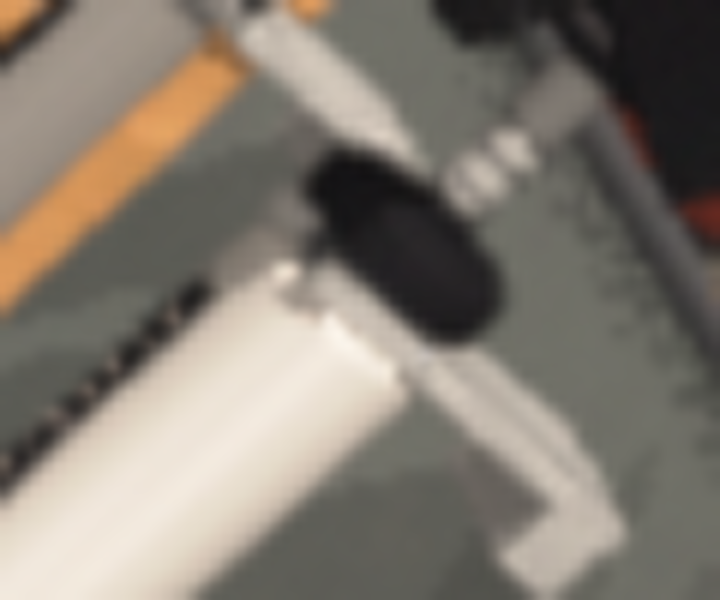

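```bash
python3 -W ignore - <<'E'
from h import *
import cv2
im=cv2.imread("pics/scene4.png")
zs=np.array([132,135,137,142,147,152,158])+2
q=proj("scene",np.array([foot+a*z/1e3 for z in zs]))
print(dict(zip(zs-2,((q-[350,225])*12+6).round().tolist())))
t=np.linspace(0,2*np.pi,60)
z5=cv2.imread("pics/z5.png")
for z in(124,134): cv2.polylines(z5,[((proj("scene",foot+a*z/1e3+.015*(np.cos(t)[:,None]*n+np.sin(t)[:,None]*yr))-[350,225])*12+6).round().astype(int)],True,(0,0,255),1)
for k in((q-[350,225])*12+6): cv2.circle(z5,tuple(k.round().astype(int).tolist()),3,(0,255,0),-1)
# profile along rod
prof=[]
g=cv2.cvtColor(im,cv2.COLOR_BGR2GRAY).astype(np.float32)
zz=np.arange(130,166,.5)
for z in zz:
    pts=proj("scene",np.array([foot+a*z/1e3+yr*k for k in(-.002,0,.002)])).astype(np.float32)
    prof.append(round(float(cv2.remap(g,pts[None,:,0],pts[None,:,1],cv2.INTER_CUBIC).mean())))
print(list(zip(zz-2,prof)))
cv2.imwrite("pics/z6.png",z5)
E
```

```text
{np.int64(132): [432.0, 207.0], np.int64(135): [449.0, 190.0], np.int64(137): [461.0, 180.0], np.int64(142): [490.0, 152.0], np.int64(147): [519.0, 125.0], np.int64(152): [549.0, 98.0], np.int64(158): [584.0, 65.0]}
[(np.float64(128.0), 39), (np.float64(128.5), 38), (np.float64(129.0), 38), (np.float64(129.5), 37), (np.float64(130.0), 35), (np.float64(130.5), 33), (np.float64(131.0), 30), (np.float64(131.5), 30), (np.float64(132.0), 32), (np.float64(132.5), 39), (np.float64(133.0), 48), (np.float64(133.5), 63), (np.float64(134.0), 82), (np.float64(134.5), 105), (np.float64(135.0), 124), (np.float64(135.5), 139), (np.float64(136.0), 144), (np.float64(136.5), 143), (np.float64(137.0), 142), (np.float64(137.5), 145), (np.float64(138.0), 155), (np.float64(138.5), 165), (np.float64(139.0), 172), (np.float64(139.5), 172), (np.float64(140.0), 168), (np.float64(140.5), 159), (np.float64(141.0), 146), (np.float64(141.5), 135), (np.float64(142.0), 131), (np.float64(142.5), 137), (np.float64(143.0), 148), (np.float64(143.5), 159), (np.float64(144.0), 165), (np.float64(144.5), 164), (np.float64(
[... 261 characters left out ...]
50.0), 116), (np.float64(150.5), 116), (np.float64(151.0), 116), (np.float64(151.5), 116), (np.float64(152.0), 116), (np.float64(152.5), 116), (np.float64(153.0), 116), (np.float64(153.5), 116), (np.float64(154.0), 116), (np.float64(154.5), 116), (np.float64(155.0), 116), (np.float64(155.5), 114), (np.float64(156.0), 111), (np.float64(156.5), 102), (np.float64(157.0), 87), (np.float64(157.5), 71), (np.float64(158.0), 54), (np.float64(158.5), 39), (np.float64(159.0), 29), (np.float64(159.5), 26), (np.float64(160.0), 28), (np.float64(160.5), 33), (np.float64(161.0), 39), (np.float64(161.5), 43), (np.float64(162.0), 42), (np.float64(162.5), 38), (np.float64(163.0), 32), (np.float64(163.5), 27)]
```

View pics/z6.png

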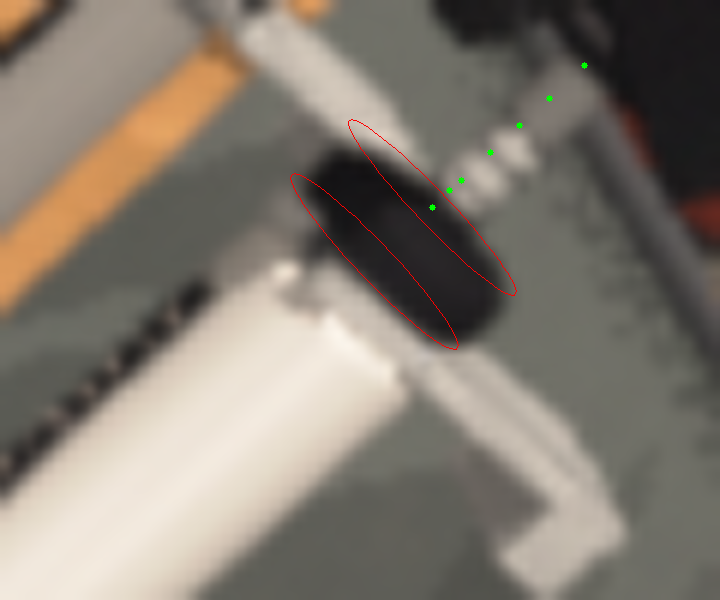

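```bash
python3 -W ignore - <<'E'
from h import *
import cv2
P0=np.load("P0.npy");f0=np.load("f0.npy")
manip.hold(1.0)
e=np.array(manip.read_eef_pos())-P0; print(e@a*1e3,manip.read_t())
manip.move_linear(P0+a*.001,.015)
manip.move_linear(P0-a*.0002,.01); manip.hold(.3)
e=np.array(manip.read_eef_pos())-P0; print(e@a*1e3,manip.read_t(),(np.array(manip.read_force())-f0)@a)
manip.grip(.55); manip.hold(.1)
P,O=pose(.152,25,1,.065); manip.move_linear(P,.1)
print(manip.read_t())
cv2.imwrite("pics/scene5.png",capture("scene")[:,:,::-1])
im=cv2.imread("pics/scene5.png")
cv2.imwrite("pics/z7.png",np.hstack([cv2.resize(k[225:285,345:405],None,fx=6.5,fy=6.5,interpolation=cv2.INTER_CUBIC) for k in (cv2.imread("pics/scene1.png"),im)]))
E
python3 -W ignore sh.py scene1 scene5
```

```text
22.324704369450178 12.1917
-0.058610956727903195 14.325 0.8900762395189986
16.0167
(array([0.08442301, 0.02536036], dtype=float32), 0.9992457055698653, np.float64(0.06840335753352765))
```

View pics/z7.png

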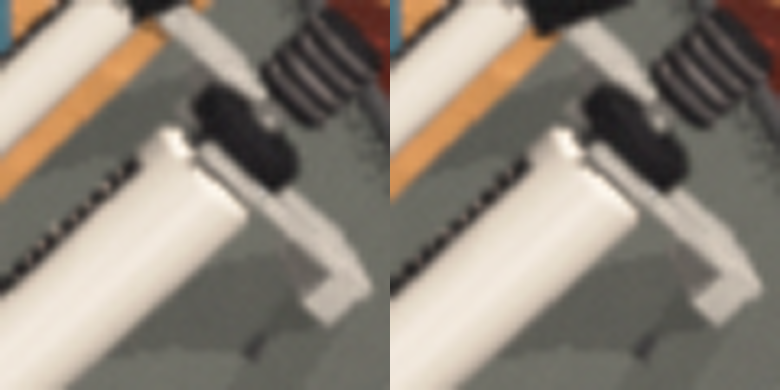

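Rod fully in and gauge seated as at the start (ECC shift 0.07 mm). Next, the barrel grasp.

```bash
python3 -W ignore - <<'E'
from h import *
import cv2
P,O=pose(.084,25,1,.065); manip.move_linear(P,.15,O); manip.grip(.62)
P,O=pose(.084,25,1)
print(manip.move_linear(P,.1,None,stop_force=8),manip.read_t(),np.round(manip.read_q()))
f0=np.array(manip.read_force())
manip.grip(0,5)
f=np.array(manip.read_force())-f0; print(manip.read_t(),manip.read_finger_gap()*87,(f@np.c_[a,n,yr]).round(2))
cv2.imwrite("pics/scene6.png",capture("scene")[:,:,::-1])
b=cv2.imread("pics/scene6.png")[150:370,260:480]
cv2.imwrite("pics/z8.png",cv2.resize(b,None,fx=2.7,fy=2.7,interpolation=cv2.INTER_CUBIC))
E
```

```text
False 17.9167 [-32.   2.  58. 122.  -4.  37.  97.]
18.4667 29.832808202953903 [0.07 2.51 0.56]
```

View pics/z8.png

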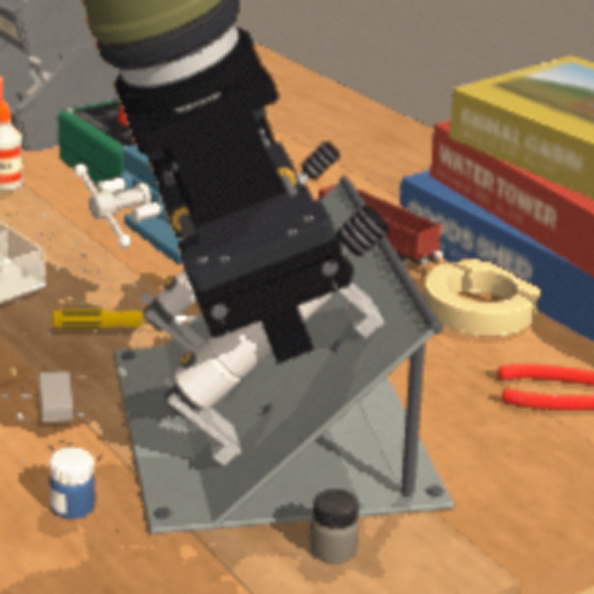

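The gap is 29.8 mm, which matches the barrel, with little side load. I'll grip firmly and draw out square to the slope.

```bash
python3 -W ignore - <<'E'
from h import *
import cv2
manip.grip(0,35)
P,O=pose(.084,25,1,.055)
print(manip.move_linear(P,.06,None,stop_force=15),manip.read_t(),manip.read_force())
e=np.array(manip.read_eef_pos()); manip.move_linear(e+[0,0,.1],.12)
print(manip.read_t(),manip.read_finger_gap()*87,np.round(manip.read_q()),manip.read_force())
for yaw in(-22.7,-40,-60):
  for c in([.5,-.22,.3],[.52,-.22,.3],[.48,-.2,.32]):
    q=solve_ik(*final(c,25,1,yaw)); print(yaw,c,None if q is None else np.round(q))
cv2.imwrite("pics/scene7.png",capture("scene")[:,:,::-1])
E
```

```text
False 19.8 [-0.04056939  0.43769711 -3.03765468]
20.7833 28.977933272554473 [-21. -16.  40. 116.  14.  57.  81.] [-0.3937842   0.46903903 -2.81911832]
-22.7 [0.5, -0.22, 0.3] [-18.  34.  62.  75. -22. 111. 109.]
-22.7 [0.52, -0.22, 0.3] [-17.  37.  62.  72. -24. 112. 110.]
-22.7 [0.48, -0.2, 0.32] [-20.  28.  59.  78. -17. 111. 105.]
-40 [0.5, -0.22, 0.3] [-14.  33.  60.  76. -26. 111.  94.]
-40 [0.52, -0.22, 0.3] [-13.  36.  61.  73. -29. 113.  94.]
-40 [0.48, -0.2, 0.32] [-16.  27.  57.  79. -22. 111.  90.]
-60 [0.5, -0.22, 0.3] [-11.  29.  59.  79. -31. 109.  76.]
-60 [0.52, -0.22, 0.3] [-11.  32.  60.  76. -34. 111.  76.]
-60 [0.48, -0.2, 0.32] [-13.  23.  56.  82. -27. 109.  72.]
```

View pics/scene7.png

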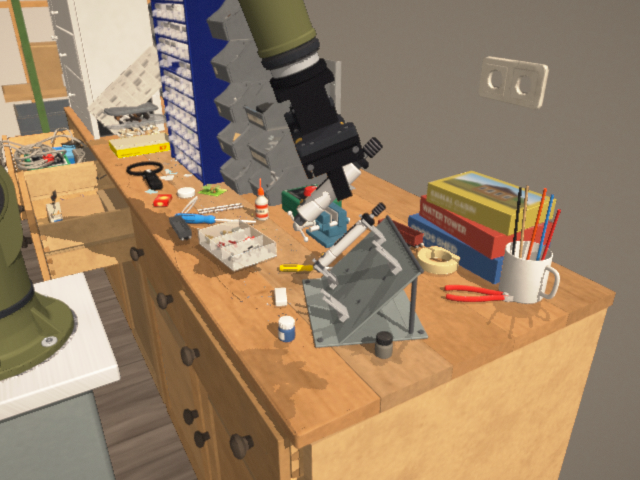

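```bash
python3 -W ignore - <<'E'
from h import *
import cv2
P,O=final([.48,-.2,.32],25,1,-30)
e=np.array(manip.read_eef_pos()); 
try: manip.move_linear(P,.06,O)
except manip.Unreachable as x: print("lin",x); manip.move_to(P,O)
manip.hold(.4)
print(manip.read_t(),manip.read_eef_pos()-P,manip.read_orientation(),O,manip.read_finger_gap()*87,manip.read_force(),np.round(manip.read_q()))
ims=[capture(k)[:,:,::-1] for k in("scene","top")]
cv2.imwrite("pics/scene8.png",ims[0]);cv2.imwrite("pics/top8.png",ims[1])
b=ims[0][60:230,230:450]
cv2.imwrite("pics/z9.png",cv2.resize(b,None,fx=3.5,fy=3.5,interpolation=cv2.INTER_CUBIC))
E
```

```text
22.8417 [-2.89767735e-05  6.13838126e-05  1.30014532e-04] [179.95583925  65.01868355 149.96544081] [180.  65. 150.] 29.114601968750193 [-0.56541695 -0.52762535 -2.59764542] [-12.  25.  48.  78. -16. 110.  95.]
```

View pics/z9.png

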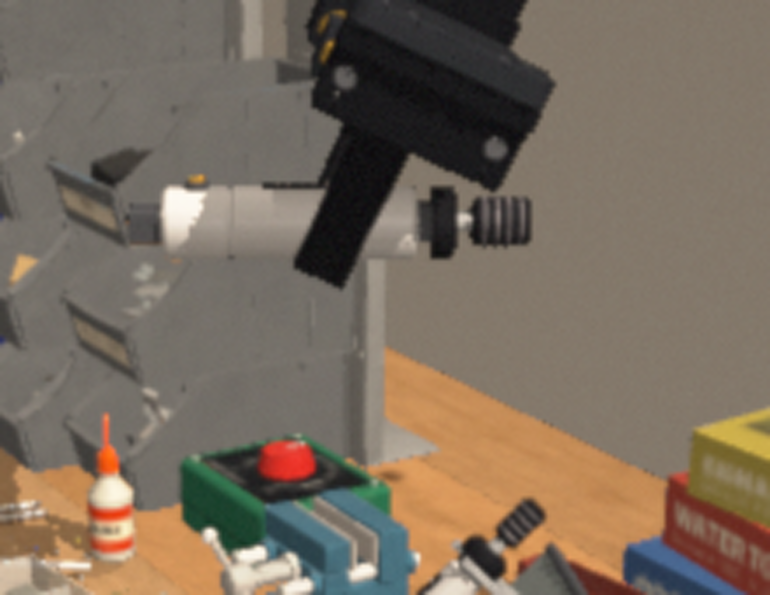

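View pics/top8.png

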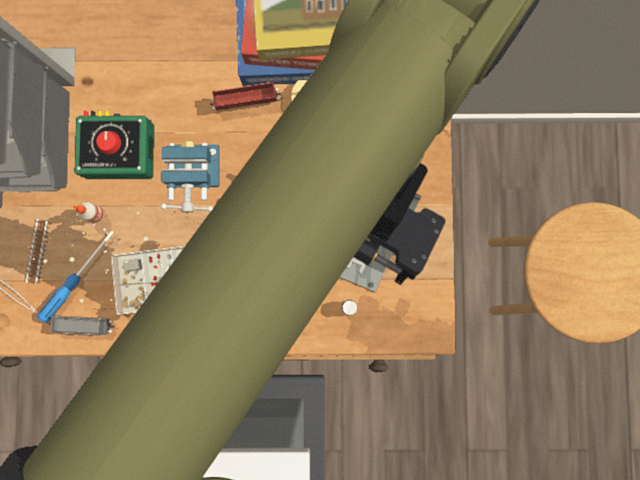

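```bash
python3 -W ignore - <<'E'
from h import *
import cv2
y=np.radians(-30); ga=np.array([np.cos(y),np.sin(y),0]); up=np.array([0,0,1.]); ry=np.cross(up,ga); c=np.array([.48,-.2,.32])
im=cv2.imread("pics/z9.png"); t=np.linspace(0,2*np.pi,60)
def L(P,col): cv2.polylines(im,[((proj("scene",P)-[230,60])*3.5+1.75).round().astype(int)],False,col,1)
for z,r in((.0,.007),(.014,.015),(.116,.015),(.132,.015),(.162,.010)):
    L(c+ga*(z-.084)+r*(np.cos(t)[:,None]*up+np.sin(t)[:,None]*ry),(0,0,255))
L(c+np.outer([-.084,.078],ga),(0,255,0))
for ang in(-20,0,20):
    q=np.radians(ang); P=c+ga*(.028-.084)+.016*(np.cos(q)*up+np.sin(q)*ry)
    k=((proj("scene",P)[0]-[230,60])*3.5+1.75).round().astype(int).tolist(); cv2.circle(im,tuple(k),2,(255,0,255),-1)
cv2.imwrite("pics/z10.png",im)
E
```

```text
(no output)
```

View pics/z10.png

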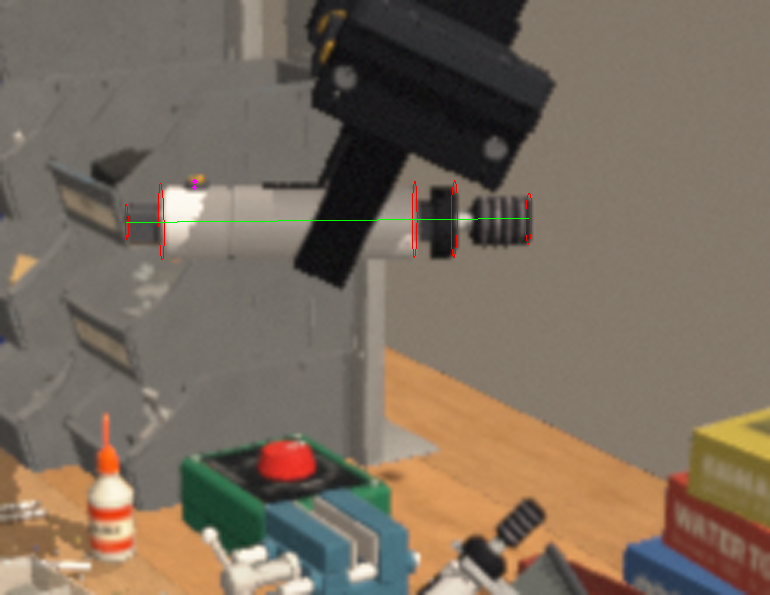

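```bash
python3 -W ignore - <<'E'
from h import *
import cv2
manip.hold(.8)
im=capture("scene")[:,:,::-1]; cv2.imwrite("pics/scene9.png",im)
print(manip.read_t(),np.abs(manip.read_qvel()).max(),manip.read_finger_gap()*87)
d=cv2.absdiff(np.ascontiguousarray(im),cv2.imread("pics/scene8.png"))[60:230,230:450]; print("drift diff",d.max(),d.mean())
E
```

```text
23.7917 0.10199769261039232 29.122685421302965
drift diff 57 1.2779946524064172
```

View pics/scene9.png

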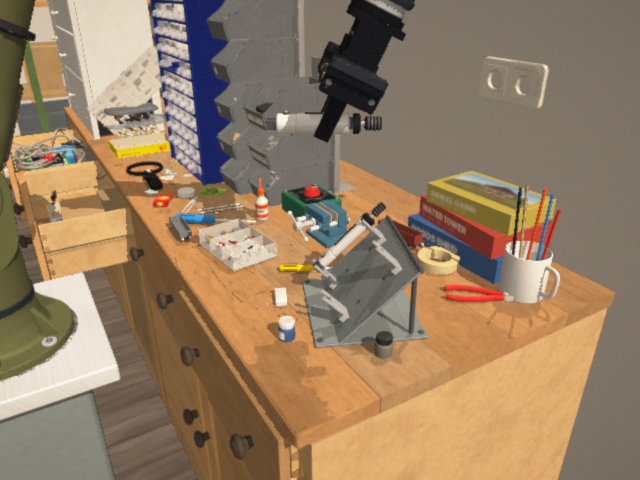

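The gauge is level at about (325,124). The slim gauge at (350,240), jars at (287,328) and (384,345), eraser at (280,297) and driver at (297,268) are where they started.

```bash
python3 -c "
from station import *
print(hand_in(), manip.read_finger_gap()*87)"
```

```text
the job is handed in; nothing more can be done
the job is handed in; nothing more can be done
```

The job is handed in at about 24 s on the robot's clock. The gauge has been exercised and is held level by its barrel, zero screw on top, 32 cm above the bench.

- **Exercise:** I pulled the knob 22.2–22.3 mm, of which 2 mm is the gauge lifting in its fork, so the rod came out about 20.2 mm. I held it for about 1.3 s and eased it back. Afterwards the gauge was within 0.1 mm of its starting place in the camera view, and the rod looked fully in.
- **Pull-out check:** The wide mark was hidden behind the black head in the camera view. I judged the 20 mm from arm travel, the thin rings on the rod and the knob edge. The force reading was about 5.7 N against the expected 4.6 N, but that sensor is noisy by about 0.5 N and has an offset, so I did not rely on it.
- **Final hold:** I drew the gauge out square to the slope with no snagging. The last picture matches the predicted level pose to within about 0.5°. Side-to-side roll of the screw is hard to see from that camera; it looks to be on top. The finger gap stayed steady at 29.1 mm over the last second, so the grip was not slipping.
- **Other things:** The slim gauge, jars, eraser and driver look unmoved in the last picture.

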